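# Load a torch cell into a sprung battery bay and switch the lantern on

### The job

Put the torch cell into the lantern's open battery bay: flat base pressed against the coil spring, then the brass nose tipped down past the retaining lip so that the cell lies flat in the bay, held under the lip by the spring. Let go of it, then slide the red switch fully towards the lens to turn the lantern on, leaving the things standing around where they are.

Things in the scene. Friction and masses are not known exactly. Their poses are not given: they have to be found in the camera images.
- cell: Loose torch cell, a cylinder 33 mm in diameter, 61.5 mm long, about 0.14 kg, lying on the worktop: blue sleeve, copper band at the nose end. Origin in its middle, on the axis; x runs along it towards the brass nose. The can is 59.5 mm long, from x = -30.75 to +28.75 mm; the nose, 9.5 mm in diameter, stands 2 mm out to +30.75 mm.
- cell_nose (a point): Tip of the cell's brass nose, on its axis, 30.75 mm from the cell's origin.
- cell_base (a point): Centre of the cell's flat base, 30.75 mm behind the cell's origin.
- lantern: Yellow and black battery lantern, 161 x 84 mm, 74 mm high, lying fixed on the worktop, its battery bay open upwards. Origin on the worktop, z up, x towards the lens (black ring). Along x: black spring tower, spring disc, bay, black lip wall with lip, yellow head (x 28 to 76 mm, top z 67) carrying the switch, lens ring (x 74 to 84, top z 74).
- bay_floor (a point): Lantern x -6.25, y 0, z 30 mm: on the flat bay floor under the seated cell's middle. The bay is open at both sides. Spring tower: x -77 to -53, top z 62; lip wall: inner face x 24.5; both 46 mm wide. Four cradle ribs keep the cell from rolling: x -35 to -29 and 11 to 17 mm, 6 to 17 mm either side of the middle, 5 mm above the floor; between them fingers have room.
- seat (a point): Fixed point of the lantern where the middle of the seated cell's axis belongs: lantern x -6.25, y 0, z 46.5 mm (16.5 mm above the bay floor). Axes as the lantern's; the seated cell's nose points along +x, its tip touching the lip wall.
- lip_edge (a point): Middle of the lower edge of the steel retaining lip: lantern x 18.5, y 0, z 65.5 mm. The lip is 26 mm wide (y), 4 mm thick (its top at z 69.5 mm) and juts 6 mm from the lip wall over the bay, so it covers the last 4 mm of the seated cell's can, 2.5 mm above it.
- spring (a joint): How far the spring disc is pressed in towards the tower (-x of the lantern), m: 0 relaxed, 0.018 at the stop, 0.004 with the cell seated. 450 N/m with 1.8 N preload (3.6 N seated, 9.9 N at the stop). Lying flat, the cell clears the lip only above 0.008; with its base corner on the floor and nose tipped up 0.1 to 0.6 rad it needs 0.007 to 0.011, so allow 2 or 3 mm more.
- spring_face (a point): Centre of the steel spring disc's face that the cell's base presses on, at x -33 mm of the lantern when relaxed, 13 mm above the bay floor; the disc is 16 mm in diameter, and the coil behind it slides into the tower.
- switch (a joint): Travel of the slide switch towards the lens (+x of the lantern), m: near 0 off, 0.014 fully on (counts from 0.011). Stays where it is left; sliding it takes about 1.5 N.
- switch_knob (a point): Centre of the red switch knob on the lantern's head, 10 mm long (x), 14 mm wide, 11 mm high; the centre is 73 mm above the worktop and the head's top 67 mm. At lantern x 45 mm when off.
- sugar_tin: White sugar tin with a wooden lid, 68 x 68 x 100 mm, a bystander; origin at the centre of its underside.
- spice_jar: Spice jar with a red cap, 45 x 45 x 106 mm, a bystander; origin at the centre of its underside.
- capsule: Orange-brown coffee capsule, 37 mm across and 29 mm high, a bystander; origin at the centre of its underside.

How it is judged:
By the outcome, as a careful person would: the job done as asked, in the order asked, and still so for the second after the job is handed in, with the robot touching nothing.
It also fails if it takes over 48 s, if anything falls off the work surface, if the arm or the gripper's body presses on something with over 40 N, if the wrist force passes 120 N, or if a joint passes its speed limit or range.

### The arm

A 6-joint arm with a two-finger parallel gripper is mounted at the origin on a cart in front of the work surface, level with it; the furniture and walls round the work are solid. World frame = base frame: x ahead of the robot, y to its left, z up, the work surface at z = 0. Lengths are in m, angles in rad, forces in N, time in s.
With the tool pointing down it reaches from about 0.3 to 0.775 m from the base axis. Payload 14.6 kg.
Tool frame: the origin (TCP) lies midway between the tips of the shut fingers; the grasp point (between the pads) lies 19 mm behind it (ctrl.tcp_to_grasp is the z of the grasp point in the tool frame, in m); z points along the fingers, y is the line along which they close (so a half turn about z gives the same grasp; the last joint's range is limited). The gripper opens to 94 mm and grips with 3 to 60 N. Pads are 16 mm wide; open, the fingers measure 119 mm over their backs; the gripper's body (75 mm by 177 mm) begins 78 mm behind the grasp point.
Start: joints at [1.198, 0.3, 1.521, -0, 1.321, -0.067], TCP at [0.166, 0.524, 0.205] pointing down, gripper open.
Joint ranges: [-3.03, 3.03], [-0.79, 2.21], [0.23, 2.52], [-1.04, 4.18], [0, 3.07], [-2.55, 2.55]. Speed limits (rad/s): [2.22, 2.22, 2.57, 3.14, 3.14, 3.14].

### API

Orientations are given as [roll, pitch, yaw] about the fixed x, y, z axes, in that order (R = Rz(yaw) Ry(pitch) Rx(roll)).
In Python, from station import monitor, camera, ctrl gives the robot as it stands.
- The arm moves only by the tool apply_moves, never from a script. Its argument "plan" is one flat list of numbers, 4 for each row, row after row: the shift along the tool's x, y, z in mm, then the turn about the tool's z in rad. In form: [dx, dy, dz, spin, dx, dy, dz, spin, ...]. A call has 1 to 20 rows; each row shifts and turns the commanded pose from where the row before left it, along the tool's axes as they then stand; what a row does not reach is not made up. A row lasts 1/10 s, in which the tool goes at most 50 mm and 8.59 degrees, less where a joint would pass 70% of its speed; a pose out of reach is approached as far as the arm can. A call is refused whole if a number of a shift passes 50 or a number of a turn 0.15, either way. A call with a gripper value outside its range is refused whole. "hand" is the gripper command: -1 is shut, 1 is fully open, values between are in proportion, set as the call begins (left out, the last holds). The fingers move at their own pace and stop on an object; "squeeze" is the grip in N (left out, the last holds). Time passes only in rows, so rows that do not move let the fingers close. It gives the time, the measured TCP pose, the force, the opening and the grip force at its end, in the units of the state.
- monitor.get_obs(): the state, without advancing time (a new reading comes with each control period).
- camera(name): name is "scene" or "top" or "wrist"; returns a dict with "image" (400x640x3 uint8, red, green, blue), "range_z" (400x640 float32, m along the optical axis (not along the pixel's ray), 0 where there is no reading), "mtx" (3x3 intrinsics, pixels), "rvec" (rotation vector, rad) and "tvec" (3), from world to camera coordinates, as OpenCV has them. Camera axes: x right, y down, z forward; pixel columns grow to the right and rows downward; lengths in m; the calibration is good to about 2 mm. A picture is of the moment at which its call begins.
- ctrl.hand_in(): hands the job in; it is judged then, once.
The state is a dict: "time_s": time; "qpos": joint angles; "joint_vel": joint speeds; "tau": joint torques, N m; "ee_pos": TCP position; "eef_rot": TCP orientation; "force": force on the tool from outside, world axes, zero at the start; "moment": the same for the moment, N m; "grip_width": finger opening in m; "grip_force": force on a finger pad.
Only numpy, scipy, OpenCV 4.12 (cv2) and the standard library are available. Lean on these libraries where they do the work, as an engineer would, in place of code of your own. Each camera call takes 0.05 s, during which the arm holds its last target. There are 200 camera calls.

## Working session

There is one attempt and no reset: what is moved stays moved. The work goes in short steps, Python scripts to look and compute and a tool call to move; the robot and the scene stay as the last step left them, time stands still between calls to the robot, and variables do not carry over. Pictures are saved under pics/ and viewed, at most 13 in all, crops included, and the job is handed in when it is done.

Besides the shell and the picture viewer there is one more tool, called after "Call:" as name(argument=value, ...) on one line, values as JSON. apply_moves: Moves the arm, as the interface text tells. Its arguments: {"type":"object","properties":{"plan":{"type":"array","items":{"type":"number"}},"hand":{"type":"number"},"squeeze":{"type":"number"}},"required":["plan"]}

```bash
mkdir -p pics; ls
cat > h.py <<'E'
import numpy as np, cv2
from station import monitor, camera, ctrl
def cloud(c):
    K=c["mtx"];R=cv2.Rodrigues(np.array(c["rvec"],float))[0];t=np.array(c["tvec"],float).ravel()
    z=c["range_z"];v,u=np.mgrid[:z.shape[0],:z.shape[1]]
    p=np.stack([(u-K[0,2])/K[0,0]*z,(v-K[1,2])/K[1,1]*z,z],-1)
    return (p-t)@R
def ray(c,u,v,h):
    K=c["mtx"];R=cv2.Rodrigues(np.array(c["rvec"],float))[0];t=np.array(c["tvec"],float).ravel()
    d=R.T@np.linalg.inv(K)@np.array([u,v,1.]);o=-R.T@t
    return o+d*(h-o[2])/d[2]
def save(c,n): cv2.imwrite(f"pics/{n}.png",c["image"][:,:,::-1])
E
python3 - <<'E'
from h import *
for n in("top","scene"):
    c=camera(n);save(c,n+"0");np.savez(n+"0.npz",**c)
    R=cv2.Rodrigues(np.array(c["rvec"],float))[0];print(n,c["mtx"].tolist(),(-R.T@np.array(c["tvec"]).ravel()),R[2])
print(monitor.get_obs(),ctrl.tcp_to_grasp)
E
```

```text
pics
top [[482.9874023212492, 0.0, 315.6099819995737], [0.0, 482.9874023212492, 195.30325712374093], [0.0, 0.0, 1.0]] [0.3807287  0.00467847 1.32045989] [ 0.11182048  0.0072389  -0.99370206]
scene [[511.08378917190856, 0.0, 318.9336939243563], [0.0, 511.08378917190856, 207.19592557835998], [0.0, 0.0, 1.0]] [-0.50198547 -0.80334802  0.90025963] [ 0.66901046  0.52046259 -0.53060692]
{'time_s': 0.1, 'qpos': array([ 1.19838879e+00,  3.00409766e-01,  1.52151289e+00, -1.40410822e-05,
        1.32072663e+00, -6.66402144e-02]), 'joint_vel': array([-0.00029815,  0.00033513, -0.00275549, -0.00082768,  0.00105623,
       -0.00091727]), 'tau': array([ 2.36034393e-03, -5.32644439e+01, -3.53288376e+01,  7.10271858e-02,
        2.34202738e-02, -5.48338028e-05]), 'ee_pos': array([0.16550329, 0.52425537, 0.20494883]), 'eef_rot': array([-3.14053746e+00, -5.67914804e-05,  2.83582879e+00]), 'force': array([-0.66588037,  0.32631013, -0.1424131 ]), 'moment': array([-0.01683634, -0.01216857,  0.07209319]), 'grip_force': 0.0, 'grip_width': 0.09391769221178034} -0.0188
```

View pics/top0.png

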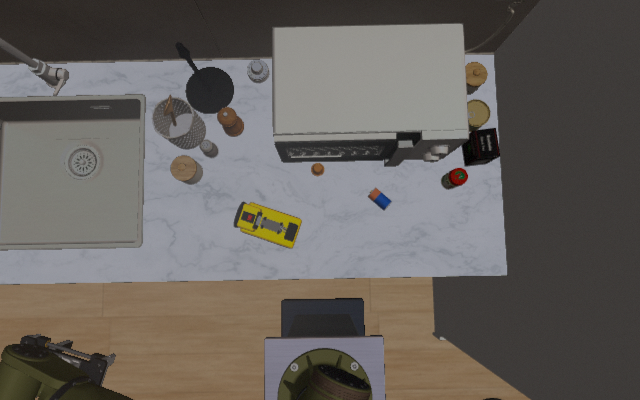

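View pics/scene0.png

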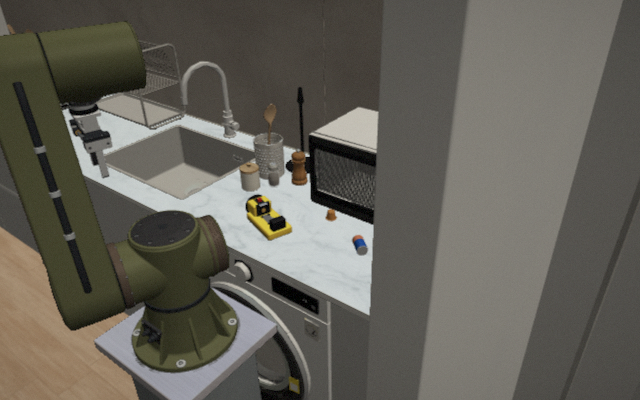

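The top view shows the lantern at about (268,226) with its lens to the left, the cell at (380,199) with its copper nose up-left, and the capsule at (318,169). The spice jar is at (455,178), and the tin or lid at (185,168). The scene view shows the same layout: lantern (268,215), cell (360,244).

```bash
cat >> h.py <<'E'
def masks(c):
    H=cv2.cvtColor(c["image"],cv2.COLOR_RGB2HSV);h,s,v=cv2.split(H)
    return dict(blue=(h>100)&(h<130)&(s>120)&(v>50),yel=(h>20)&(h<34)&(s>150)&(v>80),cop=(h>4)&(h<19)&(s>100)&(v>60),red=((h<4)|(h>174))&(s>150)&(v>70))
E
python3 - <<'E'
from h import *
for n in("top","scene"):
    c=dict(np.load(n+"0.npz"));P=cloud(c);M=masks(c)
    for k in M:
        nn,l,st,ce=cv2.connectedComponentsWithStats(M[k].astype(np.uint8))
        for i in range(1,nn):
            if st[i,4]<(12 if k!='cop' else 40):continue
            q=P[(l==i)]
            if not(.2<np.median(q[:,0])<.75 and -.5<np.median(q[:,1])<.4):continue
            print(n,k,ce[i].round(1),st[i,4],np.median(q,0).round(3),q[:,2].max().round(3),ray(c,*ce[i],.02).round(3), cv2.minAreaRect(q[:,:2].astype(np.float32)*1000))
c=dict(np.load("top0.npz"));P=cloud(c)
for r in range(130,215,8):print(r,[(P[r,k]*1000).round().astype(int).tolist() for k in(330,370,400)])
E
```

```text
top blue [382.2 200.7] 144 [ 0.507 -0.164  0.029] 1.32 [ 0.509 -0.165  0.02 ] ((443.1138916015625, -91.464111328125), (36.473876953125, 226.2982177734375), 42.134788513183594)
top yel [268.1 223.9] 1166 [0.453 0.141 0.03 ] 1.32 [0.452 0.144 0.02 ] ((438.6514587402344, 104.91167449951172), (227.60829162597656, 82.08280944824219), 70.54017639160156)
top cop [230.5 119. ] 335 [0.722 0.229 0.112] 0.124 [0.744 0.245 0.02 ] ((726.2200317382812, 236.80532836914062), (50.182186126708984, 46.044921875), 64.17843627929688)
top cop [317.4 168.8] 115 [0.6   0.007 0.024] 0.031 [0.6   0.008 0.02 ] ((601.5247802734375, 8.287771224975586), (33.52227783203125, 31.964439392089844), 39.64948654174805)
top cop [374.2 193.9] 70 [ 0.526 -0.143  0.03 ] 0.037 [ 0.528 -0.145  0.02 ] ((527.714111328125, -144.1988525390625), (16.714956283569336, 29.442394256591797), 48.56352996826172)
top red [457.8 176.6] 139 [ 0.557 -0.346  0.104] 1.32 [ 0.571 -0.373  0.02 ] ((480.3057861328125, -179.6704864501953), (40.59563446044922, 418.4040222167969), 25.200830459594727)
top red [249.1 217.2] 15 [0.467 0.187 0.078] 0.081
[... 1435 characters left out ...]
230469, 186.01341247558594), (14.185941696166992, 10.555251121520996), 10.713119506835938)
130 [[646, -22, 264], [645, -112, 261], [643, -179, 263]]
138 [[628, -22, 263], [627, -112, 260], [625, -178, 263]]
146 [[619, -23, 222], [626, -120, 180], [607, -178, 260]]
154 [[627, -26, 84], [626, -130, 78], [600, -187, 205]]
162 [[622, -27, -3], [620, -139, -7], [599, -204, 101]]
170 [[599, -27, 1], [598, -138, -5], [595, -220, 0]]
178 [[577, -26, -3], [575, -137, -1], [573, -219, 1]]
186 [[555, -26, -5], [552, -136, 2], [550, -218, 1]]
194 [[533, -25, -5], [527, -132, 30], [529, -218, -2]]
202 [[510, -25, -1], [508, -135, -4], [507, -218, -7]]
210 [[488, -24, -2], [486, -134, 0], [485, -217, -4]]
```

Call:
apply_moves(plan=[-28,-24.5,-7,0,-28,-24.5,-7,0,-28,-24.5,-7,0,-28,-24.5,-7,0,-28,-24.5,-7,0,-28,-24.5,-7,0,-28,-24.5,-7,0,-28,-24.5,-7,0,-28,-24.5,-7,0,-28,-24.5,-7,0,-28,-24.5,-7,0,-28,-24.5,-7,0,0,0,0,0.147,0,0,0,0.147,0,0,0,0.147,0,0,0,0.147,0,0,0,0.147,0,0,0,0.147,0,0,0,0.147,0,0,0,0.147])

```text
time_s: 2.1
ee_pos: [0.3974, 0.1429, 0.2892]
eef_rot: [-3.141, 0.0, 1.654]
force: [0.4, 0.1, -0.9]
grip_width: 0.094
grip_force: 0.0
```

Call:
apply_moves(plan=[0,0,0,0.147,0,0,0,0.147,0,0,0,0.147,0,0,0,0])

```text
time_s: 2.5
ee_pos: [0.3974, 0.1429, 0.2893]
eef_rot: [-3.141, 0.0, 1.216]
force: [-0.4, 0.1, -0.9]
grip_width: 0.094
grip_force: 0.0
```

Run:
```python
from h import *
c=camera("wrist");save(c,"w1");np.savez("w1.npz",**c)
R=cv2.Rodrigues(np.array(c["rvec"],float))[0];print(c["mtx"][0],(-R.T@np.array(c["tvec"]).ravel()),R[2])
o=monitor.get_obs();print(o["ee_pos"],o["eef_rot"],o["time_s"])
```

```text
[329.91075018   0.         317.85023732] [0.4226613  0.21338399 0.46921403] [-0.09177865 -0.24087799 -0.96620623]
[0.39739716 0.14293822 0.28927716] [-3.14125966e+00  2.35292152e-04  1.22195419e+00] 2.55
```

View pics/w1.png

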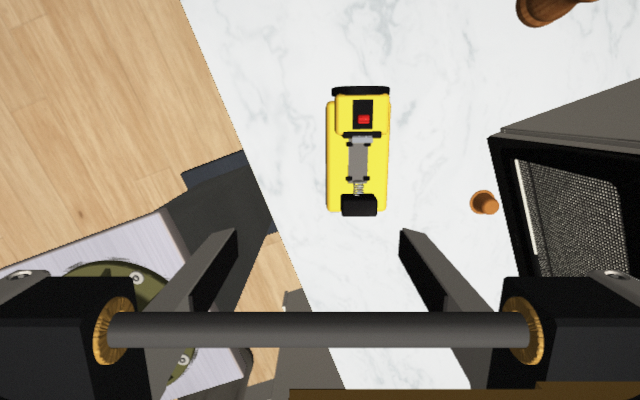

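The wrist view shows the lantern upright in the image: lens ring at (360,90), red knob (363,119), lip wall (362,134), spring tower (359,205). The capsule is at (485,202).

```bash
cat >> h.py <<'E'
def lantern(c):
    P=cloud(c);z=P[...,2];M=masks(c)
    near=(np.hypot(P[...,0]-.455,P[...,1]-.143)<.12)
    nn,l,st,ce=cv2.connectedComponentsWithStats((near&(z>.012)&(z<.1)).astype(np.uint8))
    i=1+np.argmax(st[1:,4]);m=l==i
    r=cv2.minAreaRect((P[m][:,:2]*1000).astype(np.float32))
    b=cv2.boxPoints(r);e=[b[1]-b[0],b[2]-b[1]];d=max(e,key=np.linalg.norm);d=d/np.linalg.norm(d)
    if d[1]<0:d=-d
    ctr=np.array(r[0]);cen=ctr-3.5*d   # x spans -77..84
    y=np.array([-d[1],d[0]])
    L=np.dstack([(P[...,:2]*1000-cen)@d,(P[...,:2]*1000-cen)@y,z*1000])
    return dict(rect=r,cen=cen,yaw=np.arctan2(d[1],d[0])),L,m,M
E
python3 - <<'E'
from h import *
for f in("w1","top0"):
    c=dict(np.load(f+".npz"));i,L,m,M=lantern(c);print(f,i)
    rd=m&M["red"];print("knob",np.median(L[rd],0).round(1),np.percentile(L[rd],[3,97],axis=0).round(1).tolist())
    k=m&(np.abs(L[...,1])<8)
    Q=L[k]
    for a in range(-80,88,4):
        q=Q[(Q[:,0]>=a)&(Q[:,0]<a+4)]
        if len(q):print(a,np.median(q[:,2]).round(1),end="; ")
    print()
    for lo,hi,zz in((-80,-50,55),(28,72,60),(14,30,64)):
        q=L[m&(L[...,0]>lo)&(L[...,0]<hi)&(L[...,2]>zz)&~M["red"]];print(lo,len(q),np.percentile(q,[1,50,99],axis=0).round(1).tolist())
    e=m&(L[...,0]>-15)&(L[...,0]<5);q=L[e]
    for a in range(-46,46,4):
        s=q[(q[:,1]>=a)&(q[:,1]<a+4)]
        if len(s):print(a,np.median(s[:,2]).round(1),end="; ")
    print()
c=dict(np.load("top0.npz"));P=cloud(c).reshape(-1,3)
q=P[(P[:,0]<.63)&(P[:,0]>.5)&(P[:,2]>.07)&(P[:,2]<.3)&(P[:,1]<-.05)&(P[:,1]>-.32)]
for a in np.arange(-.32,-.05,.02):
    s=q[(q[:,1]>=a)&(q[:,1]<a+.02)];print(a.round(2),s[:,0].min().round(3) if len(s) else 0, s[s[:,0].argmin()].round(3) if len(s) else 0)
E
```

```text
w1 {'rect': ((451.53460693359375, 144.826416015625), (165.07974243164062, 84.83758544921875), 70.14179229736328), 'cen': array([450.34567916, 141.5345397 ]), 'yaw': np.float32(1.2242053)}
knob [48.  -0.6 79. ] [[43.5, -8.9, 67.6], [53.4, 5.9, 81.0]]
-76 62.1; -72 62.8; -68 62.4; -64 62.9; -60 62.6; -56 60.9; -52 45.2; -48 41.9; -44 44.5; -40 42.5; -36 43.6; -32 31.7; -28 31.6; -24 31.3; -20 31.3; -16 31.0; -12 30.9; -8 31.4; -4 31.2; 0 31.3; 4 31.4; 8 30.9; 12 31.5; 16 69.9; 20 70.4; 24 70.3; 28 70.3; 32 68.4; 36 68.1; 40 68.8; 44 79.1; 48 79.0; 52 68.5; 56 68.0; 60 68.2; 64 68.0; 68 68.0; 72 67.2; 76 74.3; 80 74.1; 84 71.3; 
-80 668 [[-74.9, -22.5, 55.7], [-62.4, 0.1, 62.4], [-51.8, 22.4, 64.5]]
28 1907 [[28.2, -31.0, 63.7], [51.3, 1.5, 67.8], [71.6, 31.1, 71.3]]
14 255 [[19.6, -22.5, 65.1], [25.8, 0.2, 70.1], [29.4, 21.7, 71.9]]
-46 24.9; -42 29.2; -38 30.3; -34 30.7; -30 30.6; -26 30.7; -22 30.8; -18 30.7; -14 31.1; -10 31.2; -6 31.2; -2 31.4; 2 31.1; 6 31.2; 10 31.1; 14 30.8; 18 30.7; 22 30.5; 26 31.0; 30 30.8; 34 30.4; 38 28.7; 42 16.8; 
top0 {'rect': ((451.5265197753906, 144.77
[... 803 characters left out ...]
1, 72.3]]
-46 20.9; -42 25.3; -38 27.8; -34 27.5; -30 30.0; -26 28.1; -22 28.4; -18 28.4; -14 29.7; -10 29.4; -6 29.3; -2 31.5; 2 29.8; 6 29.7; 10 27.9; 14 28.2; 18 28.2; 22 28.9; 26 27.6; 30 28.0; 34 28.7; 38 26.8; 
-0.32 0.602 [ 0.602 -0.301  0.18 ]
-0.3 0.599 [ 0.599 -0.281  0.108]
-0.28 0.6 [ 0.6   -0.277  0.18 ]
-0.26 0.617 [ 0.617 -0.259  0.109]
-0.24 0.62 [ 0.62  -0.227  0.251]
-0.22 0.597 [ 0.597 -0.202  0.154]
-0.2 0.597 [ 0.597 -0.19   0.141]
-0.18 0.597 [ 0.597 -0.177  0.144]
-0.16 0.617 [ 0.617 -0.152  0.205]
-0.14 0.617 [ 0.617 -0.13   0.073]
-0.12 0.617 [ 0.617 -0.104  0.072]
-0.1 0.617 [ 0.617 -0.092  0.222]
-0.08 0.617 [ 0.617 -0.069  0.223]
-0.06 0.617 [ 0.617 -0.059  0.226]
```

Call:
apply_moves(plan=[0,0,0,-0.145,0,0,0,-0.145,0,0,0,-0.145,0,0,0,-0.145,0,0,0,-0.145,0,0,0,-0.145,0,0,0,-0.145,0,0,0,-0.145,0,0,0,-0.145,0,0,0,-0.145,0,0,0,-0.145,0,0,0,-0.145,0,0,0,-0.145,0,0,0,-0.145,0,0,0,-0.15])

```text
time_s: 4.05
ee_pos: [0.3974, 0.1429, 0.2893]
eef_rot: [-3.142, -0.0, -2.873]
force: [0.1, 0.6, -1.0]
grip_width: 0.0939
grip_force: 0.0
```

Call:
apply_moves(plan=[-4.6,-39.7,0,0,-4.6,-39.7,0,0,-4.6,-39.7,0,0,-4.6,-39.7,0,0,-4.6,-39.7,0,0,-4.6,-39.7,0,0,-4.6,-39.7,0,0,-4.6,-39.7,0,0,0,0,0,0])

```text
time_s: 4.95
ee_pos: [0.5144, -0.1582, 0.2883]
eef_rot: [3.141, -0.002, -2.883]
force: [0.0, 0.2, -1.0]
grip_width: 0.0936
grip_force: 0.0
```

```bash
cat >> h.py <<'E'
def cell(c):
    P=cloud(c);M=masks(c);z=P[...,2];near=(z>.005)&(z<.06)&(P[...,0]>.3)
    out={}
    for k in("blue","cop"):
        nn,l,st,ce=cv2.connectedComponentsWithStats((near&M[k]).astype(np.uint8))
        out[k]=[(P[l==i],st[i,4]) for i in range(1,nn) if st[i,4]>15]
    b=max(out["blue"],key=lambda t:t[1])[0];bm=np.median(b,0)
    k=min(out["cop"],key=lambda t:np.linalg.norm(np.median(t[0],0)[:2]-bm[:2]))[0]
    a=np.vstack([b,k]);a=a[a[:,2]>.014]
    r=cv2.minAreaRect((a[:,:2]*1000).astype(np.float32))
    bp=cv2.boxPoints(r);d=max([bp[1]-bp[0],bp[2]-bp[1]],key=np.linalg.norm);d=d/np.linalg.norm(d)
    if d@(np.median(k,0)-bm)[:2]<0:d=-d
    return dict(c=r[0],size=r[1],yaw=float(np.arctan2(d[1],d[0])),top=float(np.percentile(a[:,2],95)),bm=bm,km=np.median(k,0))
E
python3 - <<'E'
from h import *
c=camera("wrist");save(c,"w2");np.savez("w2.npz",**c);print(cell(c))
o=monitor.get_obs();print(o["ee_pos"],o["eef_rot"],o["qpos"])
E
```

```text
{'c': (515.4893188476562, -157.51739501953125), 'size': (54.33340835571289, 30.385623931884766), 'yaw': 0.8340316414833069, 'top': 0.03445082594512501, 'bm': array([ 0.50849678, -0.16427169,  0.03175897]), 'km': array([ 0.5269845 , -0.14356528,  0.03166017])}
[ 0.51391748 -0.15634942  0.28847747] [ 3.14065291e+00 -1.38604735e-03 -2.88265208e+00] [-3.63498154e-01  2.22154694e-01  1.42713362e+00 -4.47157682e-05
  1.49397833e+00 -2.19323094e+00]
```

View pics/w2.png

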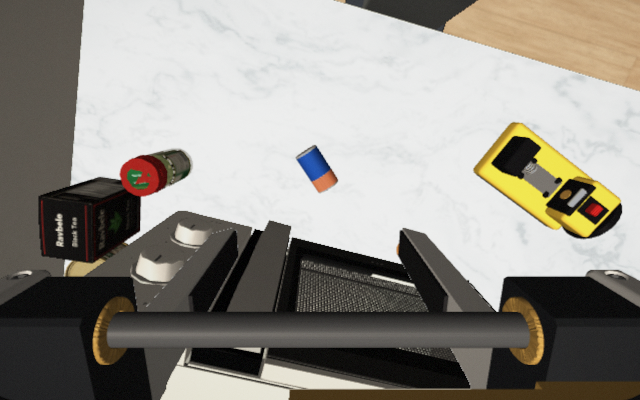

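The cell is at about (318,168), copper nose lower-right. The oven is below it, the spice jar at (155,172), and the lantern at right (555,185). I'll descend, grip lightly and drag the cell away from the oven.

Call:
apply_moves(plan=[0,0,40,0,0,0,40,0,0,0,40,0,0,0,40,0,0,0,40,0,0,0,40,0,0,0,30,0,0,0,12,0])

```text
time_s: 5.8
ee_pos: [0.5125, -0.1533, 0.0051]
eef_rot: [3.139, -0.003, -2.881]
force: [-0.0, -0.1, 0.5]
grip_width: 0.094
grip_force: 0.0
```

Call:
apply_moves(plan=[0,0,0,0,0,0,0,0,0,0,0,0,0,0,0,0,0,0,0,0,0,0,0,0,0,0,0,0,0,0,0,0], hand=-0.5, squeeze=6)

```text
time_s: 6.6
ee_pos: [0.5138, -0.1549, 0.0075]
eef_rot: [3.142, -0.0, -2.884]
force: [0.8, -0.2, 1.5]
grip_width: 0.0397
grip_force: 5.1
```

Call:
apply_moves(plan=[10,0,0,0,15,0,0,0,15,0,0,0,15,0,0,0,15,0,0,0,10,0,0,0,0,0,0,0])

```text
time_s: 7.3
ee_pos: [0.4354, -0.1754, 0.0075]
eef_rot: [3.141, -0.001, -2.885]
force: [0.3, 1.0, -1.7]
grip_width: 0.0351
grip_force: 5.6
```

Call:
apply_moves(plan=[0,0,0,0,0,0,0,0,0,0,0,0,0,0,0,0,0,0,0,0,0,0,-30,0,0,0,-40,0,0,0,-40,0,0,0,-40,0,0,0,-30,0], hand=1)

```text
time_s: 8.3
ee_pos: [0.4367, -0.1752, 0.19]
eef_rot: [-3.14, 0.002, -2.884]
force: [-0.5, -0.2, -0.7]
grip_width: 0.0941
grip_force: 0.0
```

Run:
```python
from h import *
for n in("wrist","top"):
    c=camera(n);save(c,"s3"+n);np.savez("s3"+n+".npz",**c);print(cell(c))
o=monitor.get_obs();print(o["ee_pos"],o["eef_rot"],o["qpos"])
```

```text
{'c': (437.9060974121094, -172.98721313476562), 'size': (55.028629302978516, 31.675846099853516), 'yaw': 0.4061734080314636, 'top': 0.0343847165184484, 'bm': array([ 0.4286707 , -0.17676762,  0.03180038]), 'km': array([ 0.45409757, -0.16559278,  0.03158438])}Traceback (most recent call last):
  File "<stdin>", line 3, in <module>
  File "h.py", line 34, in cell
    b=max(out["blue"],key=lambda t:t[1])[0];bm=np.median(b,0)
      ~~~^^^^^^^^^^^^^^^^^^^^^^^^^^^^^^^
ValueError: max() iterable argument is empty
```

Call:
apply_moves(plan=[0,0,0,0.1495,0,0,0,0.1495,0,0,0,0.1495,0,0,0,0.1495,0,0,0,0.1495,0,0,0,0.1495,0,0,0,0.1495,0,0,0,0.1495,0,0,0,0.1495,0,0,0,0.1495,0,0,0,0.1495,0,0,0,0.1495,0,0,0,0.1495,0,0,0,0.1495,0,0,0,0.1495,0,0,0,0.1495,0,0,0,0.1495,0,0,0,0.1495,0,0,0,0.1495,0,0,0,0.1495])

```text
time_s: 10.4
ee_pos: [0.4363, -0.175, 0.1865]
eef_rot: [-3.141, 0.001, 0.403]
force: [0.8, 0.7, -0.4]
grip_width: 0.0936
grip_force: 0.0
```

Run:
```python
from h import *
c=camera("wrist");save(c,"w4");np.savez("w4.npz",**c);ci=cell(c);print(ci)
o=monitor.get_obs();print(o["ee_pos"],o["eef_rot"])
P=cloud(c);d=np.array([np.cos(ci["yaw"]),np.sin(ci["yaw"])]);y=np.array([-d[1],d[0]])
L=np.dstack([(P[...,:2]*1000-ci["c"])@d,(P[...,:2]*1000-ci["c"])@y,P[...,2]*1000])
k=(np.abs(L[...,0])<60)&(np.abs(L[...,1])<30)&(L[...,2]>12)&(L[...,2]<60)
q=L[k];print(np.percentile(q,[0,1,99,100],axis=0).round(1).tolist())
e=k&(np.abs(L[...,1])<6);print([(a,int((e&(L[...,0]>=a)&(L[...,0]<a+2)).sum()),np.median(L[...,2][e&(L[...,0]>=a)&(L[...,0]<a+2)]).round(1)) for a in list(range(-40,-22,2))+list(range(20,40,2))])
v,u=np.where(k);x=c["image"][max(v.min()-30,0):v.max()+30,max(u.min()-40,0):u.max()+40];x=cv2.resize(x,None,fx=3,fy=3)[:600,:800]
cv2.imwrite("pics/w4c.png",x[:,:,::-1])
```

```text
{'c': (437.68896484375, -173.59832763671875), 'size': (54.28567123413086, 31.429779052734375), 'yaw': 0.4148993492126465, 'top': 0.034509456987359695, 'bm': array([ 0.4293811 , -0.17728106,  0.03201908]), 'km': array([ 0.45471412, -0.16631454,  0.03208681])}
[ 0.43625816 -0.17500598  0.18650537] [-3.14064814e+00  8.17584685e-04  3.92969021e-01]
[[-30.4, -15.7, 15.9], [-29.3, -15.7, 18.5], [29.6, 16.8, 35.1], [31.4, 17.2, 35.7]]
[(-40, 0, np.float64(nan)), (-38, 0, np.float64(nan)), (-36, 0, np.float64(nan)), (-34, 0, np.float64(nan)), (-32, 3, np.float64(32.7)), (-30, 19, np.float64(33.1)), (-28, 21, np.float64(33.7)), (-26, 24, np.float64(33.6)), (-24, 23, np.float64(33.9)), (20, 21, np.float64(33.9)), (22, 22, np.float64(33.7)), (24, 20, np.float64(33.4)), (26, 25, np.float64(33.4)), (28, 37, np.float64(27.1)), (30, 16, np.float64(19.8)), (32, 0, np.float64(nan)), (34, 0, np.float64(nan)), (36, 0, np.float64(nan)), (38, 0, np.float64(nan))]
  return _methods._mean(a, axis=axis, dtype=dtype,
  ret = ret.dtype.type(ret / rcount)
```

View pics/w4c.png

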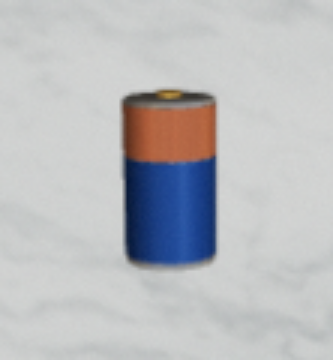

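The close-up shows the cell lying straight, nose (170,94) at top and base (170,262) at bottom. Its origin is about (437.7,-173.6) mm and its yaw 0.415.

Call:
apply_moves(plan=[7.8,-0.8,30,-0.015,0,0,40,0,0,0,40,0,0,0,40,0,0,0,25,0,0,0,7.5,0,0,0,0,0])

```text
time_s: 11.15
ee_pos: [0.4429, -0.1711, 0.0043]
eef_rot: [-3.14, 0.001, 0.426]
force: [0.4, -0.0, 0.8]
grip_width: 0.0938
grip_force: 0.0
```

Call:
apply_moves(plan=[0,0,0,0,0,0,0,0,0,0,0,0,0,0,0,0,0,0,0,0,0,0,0,0,0,0,0,0,0,0,0,0,0,0,0,0], hand=-0.6, squeeze=12)

```text
time_s: 12.05
ee_pos: [0.4434, -0.1714, 0.005]
eef_rot: [3.142, -0.0, 0.424]
force: [-0.4, -0.5, 0.3]
grip_width: 0.033
grip_force: 12.0
```

Call:
apply_moves(plan=[0,0,-20,0,0,0,-30,0,0,0,-40,0,0,0,-40,0,0,0,-20,0,0,0,0,-0.133,0,0,0,-0.133,0,0,0,-0.133,0,0,0,-0.133,0,0,0,-0.133,0,0,0,-0.135])

```text
time_s: 13.15
ee_pos: [0.4431, -0.1712, 0.1547]
eef_rot: [-3.141, -0.0, 1.229]
force: [0.5, -0.2, -1.7]
grip_width: 0.0325
grip_force: 12.0
```

Call:
apply_moves(plan=[20,-6.7,0,0,35,-11.8,0,0,35,-11.8,0,0,35,-11.8,0,0,35,-11.8,0,0,35,-11.8,0,0,35,-11.8,0,0,35,-11.8,0,0,22,-7,0,0,10,-3.6,0,0,0,0,0,0,0,0,0,0])

```text
time_s: 14.35
ee_pos: [0.4503, 0.1411, 0.1548]
eef_rot: [-3.141, 0.0, 1.224]
force: [0.2, 0.5, -2.6]
grip_width: 0.0326
grip_force: 12.0
```

Run:
```python
from h import *
c=camera("wrist");save(c,"w5");np.savez("w5.npz",**c)
i,L,m,M=lantern(c)
o=monitor.get_obs();print(o["ee_pos"],o["eef_rot"],o["grip_width"],o["grip_force"])
cen=np.array([450.7,142.5]);d=np.array([np.cos(1.224),np.sin(1.224)]);y=np.array([-d[1],d[0]])
P=cloud(c);L=np.dstack([(P[...,:2]*1000-cen)@d,(P[...,:2]*1000-cen)@y,P[...,2]*1000])
for n in("blue","cop","red","yel"):
    q=L[M[n]&(L[...,2]>10)&(np.abs(L[...,0])<90)&(np.abs(L[...,1])<50)];print(n,len(q),np.percentile(q,[2,50,98],axis=0).round(1).tolist() if len(q) else 0)
k=(L[...,0]>60)&(L[...,2]>70)&(L[...,2]<78)&(np.abs(L[...,1])<45);q=L[k];print("ring",np.percentile(q,[1,50,99],axis=0).round(1).tolist())
```

```text
[0.45040551 0.14093303 0.15487774] [-3.14146515e+00  2.99967191e-04  1.22293559e+00] 0.03249036010875227 11.997603625059128
blue 3259 [[-29.7, -14.3, 172.8], [-12.9, 0.9, 181.8], [2.0, 16.1, 184.5]]
cop 6692 [[4.2, -36.2, 173.2], [17.5, -2.0, 278.0], [30.0, 34.1, 281.7]]
red 238 [[42.9, -8.4, 68.5], [47.6, -1.1, 79.1], [52.1, 5.8, 81.0]]
yel 6227 [[-32.4, -41.0, 28.3], [35.7, -3.4, 64.1], [73.6, 38.5, 69.5]]
ring [[74.3, -18.1, 70.1], [79.4, -0.4, 73.2], [83.9, 17.1, 75.7]]
```

View pics/w5.png

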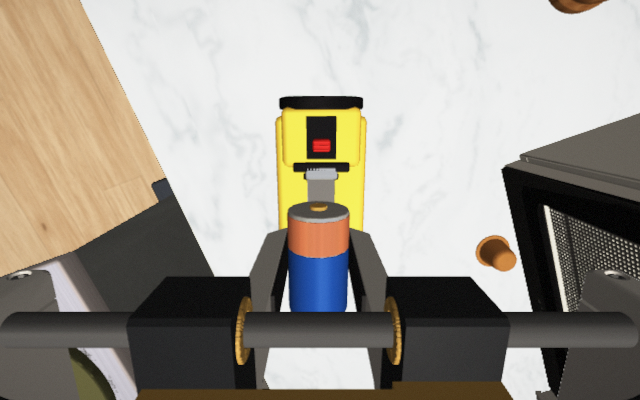

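Held level: nose at (318,205), lip (322,172), knob (321,145), lens ring (321,100). The cell is centred on the lantern to within about 1 mm. I'll lower it onto the lip so the nose tips up.

Call:
apply_moves(plan=[1.5,0.7,30,0,0,0,30,0,0,0,14,0,0,0,5,0,0,0,0,0])

```text
time_s: 14.9
ee_pos: [0.4516, 0.1424, 0.0759]
eef_rot: [-3.141, 0.0, 1.223]
force: [0.6, 0.2, -0.8]
grip_width: 0.0327
grip_force: 12.0
```

Call:
apply_moves(plan=[0,0,2,0,0,0,2,0,0,0,2,0,0,0,0,0])

```text
time_s: 15.3
ee_pos: [0.452, 0.1428, 0.0705]
eef_rot: [3.14, -0.0, 1.224]
force: [1.4, -4.6, 3.8]
grip_width: 0.0324
grip_force: 12.0
```

Call:
apply_moves(plan=[0,0,1.5,0,0,0,1.5,0,0,0,1.5,0,0,0,0,0])

```text
time_s: 15.7
ee_pos: [0.4518, 0.1431, 0.0654]
eef_rot: [3.141, -0.0, 1.224]
force: [2.2, -4.6, 3.5]
grip_width: 0.0326
grip_force: 12.0
```

```bash
cat >> h.py <<'E'
def pitch(c):
    cen=np.array([450.7,142.5]);d=np.array([np.cos(1.224),np.sin(1.224)]);y=np.array([-d[1],d[0]])
    P=cloud(c);M=masks(c);L=np.dstack([(P[...,:2]*1000-cen)@d,(P[...,:2]*1000-cen)@y,P[...,2]*1000])
    k=(M["blue"]|M["cop"])&(np.abs(L[...,1]-0.5)<4)&(L[...,0]>-50)&(L[...,0]<30)&(L[...,2]>40)&(L[...,2]<130)
    q=L[k];s=np.polyfit(q[:,0],q[:,2],1) if len(q)>20 else None
    return np.arctan(s[0]),s,q[:,0].min(),q[:,0].max(),len(q)
E
python3 - <<'E'
from h import *
c=camera("wrist");save(c,"w6");np.savez("w6.npz",**c);print(pitch(c))
c5=dict(np.load("w5.npz"))
E
```

```text
(np.float64(0.11038463487614388), array([ 0.11083517, 94.18895761]), np.float64(-31.942774200246113), np.float64(22.859729427818014), 1078)
```

View pics/w6.png

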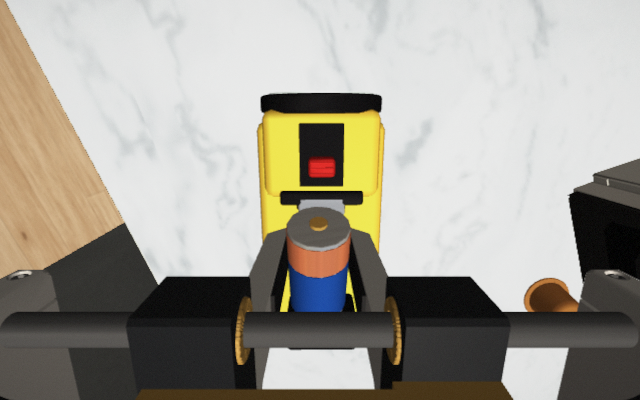

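The cell is now tilted: nose face at (318,228), more open to the camera, with the lip just behind it at (321,205).

```bash
cat >> h.py <<'E'
def pitch2(c,y0=0.5):
    cen=np.array([450.7,142.5]);d=np.array([np.cos(1.224),np.sin(1.224)]);y=np.array([-d[1],d[0]])
    P=cloud(c);M=masks(c);L=np.dstack([(P[...,:2]*1000-cen)@d,(P[...,:2]*1000-cen)@y,P[...,2]*1000])
    for n in("blue","cop"):
        k=M[n]&(np.abs(L[...,1]-y0)<3)&(L[...,0]>-50)&(L[...,0]<30)&(L[...,2]>40)&(L[...,2]<130)
        q=L[k]
        if len(q)<20: print(n,len(q));continue
        s=np.polyfit(q[:,0],q[:,2],1);r=q[:,2]-np.polyval(s,q[:,0]);g=q[abs(r)<2.5*np.median(abs(r))+.3];s=np.polyfit(g[:,0],g[:,2],1)
        print(n,len(g),"pitch",np.arctan(s[0]).round(3),"x",np.percentile(g[:,0],[1,99]).round(1),"z at ends",np.polyval(s,np.percentile(g[:,0],[1,99])).round(1))
E
python3 - <<'E'
from h import *
for f in("w5","w6"):
    c=dict(np.load(f+".npz"))
    if f=="w5":c["tvec"]=c["tvec"]; 
    pitch2(c)
E
```

```text
blue 0
cop 0
blue 389 pitch 0.359 x [-31.1  -5.6] z at ends [86.1 95.7]
cop 422 pitch -0.395 x [-4.5 22.8] z at ends [101.6  90.2]
```

Call:
apply_moves(plan=[0,0,1.5,0,0,0,1.5,0,0,0,1.5,0,0,0,0,0])

```text
time_s: 16.15
ee_pos: [0.4514, 0.1431, 0.0607]
eef_rot: [-3.141, 0.0, 1.224]
force: [1.4, -3.8, 2.1]
grip_width: 0.0331
grip_force: 12.0
```

Run:
```python
from h import *
c=camera("wrist");save(c,"w7");np.savez("w7.npz",**c);pitch2(c,0)
```

```text
blue 283 pitch 0.56 x [-35.9 -10.8] z at ends [74.  89.8]
cop 362 pitch -0.286 x [-9.1 19.7] z at ends [96.6 88.1]
```

Call:
apply_moves(plan=[0,0,0,0,0,0,0,0,-1.5,0,0.8,0,-1.5,0,0.8,0,-1.5,0,0.8,0,-1.5,0,0.8,0,-1.5,0,0.8,0,-1.5,0,0.8,0,-1.5,0,0.8,0,-1.5,0,0.8,0,0,0,0,0], squeeze=35)

```text
time_s: 17.3
ee_pos: [0.4486, 0.1324, 0.0555]
eef_rot: [3.139, -0.003, 1.224]
force: [0.9, 6.5, 10.2]
grip_width: 0.0324
grip_force: 35.0
```

Run:
```python
from h import *
c=camera("wrist");save(c,"w8");np.savez("w8.npz",**c);pitch2(c,0)
```

```text
blue 304 pitch 0.522 x [-45.5 -20.9] z at ends [71.2 85.4]
cop 380 pitch -0.302 x [-19.3   9. ] z at ends [91.7 82.9]
```

View pics/w8.png

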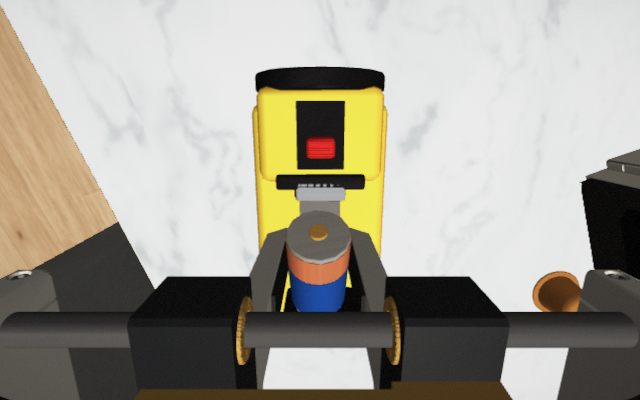

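Nose face at (318,235), with a strip of bay floor visible between it and the lip (321,193). I'll measure that gap from the depth image.

```bash
cat >> h.py <<'E'
def prof(c,u=320,r0=170,r1=312,st=4):
    cen=np.array([450.7,142.5]);d=np.array([np.cos(1.224),np.sin(1.224)])
    P=cloud(c)
    print([(v,*(np.round([(P[v,u,:2]*1000-cen)@d,P[v,u,2]*1000],1)).tolist()) for v in range(r0,r1,st)])
E
python3 - <<'E'
from h import *
prof(dict(np.load("w8.npz")))
E
```

```text
[(170, 34.8, 67.3), (174, 32.8, 67.6), (178, 31.0, 69.0), (182, 29.1, 69.9), (186, 27.1, 70.5), (190, 25.0, 70.7), (194, 22.7, 70.0), (198, 20.5, 69.5), (202, 7.8, 31.5), (206, 5.3, 31.9), (210, 2.5, 31.6), (214, 11.9, 70.0), (218, 10.3, 72.0), (222, 9.0, 74.6), (226, 8.5, 79.2), (230, 7.4, 81.9), (234, 5.9, 83.5), (238, 4.3, 84.7), (242, 2.6, 85.9), (246, 1.5, 88.1), (250, 0.3, 90.0), (254, -0.9, 92.0), (258, -1.7, 94.7), (262, -3.2, 95.9), (266, -6.5, 93.2), (270, -8.8, 92.8), (274, -12.2, 90.3), (278, -15.4, 88.3), (282, -18.4, 86.9), (286, -21.9, 84.7), (290, -25.3, 82.7), (294, -28.5, 81.2), (298, -32.3, 78.9), (302, -36.8, 75.6), (306, -40.5, 73.8), (310, -44.6, 71.3)]
```

Call:
apply_moves(plan=[0.6,0,1.5,0,0.6,0,1.5,0,0.6,0,1.5,0,0.6,0,1.5,0,0.6,0,1.5,0,0,0,0,0])

```text
time_s: 17.95
ee_pos: [0.4497, 0.1353, 0.0478]
eef_rot: [3.139, -0.002, 1.224]
force: [3.3, 7.0, 7.7]
grip_width: 0.032
grip_force: 35.0
```

Run:
```python
from h import *
c=camera("wrist");save(c,"w9");np.savez("w9.npz",**c);pitch2(c,0);prof(c,r0=182,st=6)
```

```text
blue 354 pitch 0.389 x [-38.1 -14.6] z at ends [69.8 79.5]
cop 434 pitch -0.383 x [-13.4  14.3] z at ends [85.8 74.6]
[(182, 33.1, 66.9), (188, 30.9, 70.4), (194, 27.7, 69.9), (200, 24.7, 70.1), (206, 21.7, 70.3), (212, 15.8, 61.6), (218, 13.8, 65.5), (224, 13.1, 72.8), (230, 11.1, 76.1), (236, 67.3, 227.9), (242, 6.9, 81.0), (248, 6.0, 86.1), (254, 3.3, 86.8), (260, -0.4, 85.3), (266, -4.4, 83.5), (272, -8.5, 81.8), (278, -12.4, 80.5), (284, -17.1, 78.0), (290, -20.4, 78.2), (296, -25.6, 75.1), (302, -30.5, 73.0), (308, -35.3, 71.2)]
```

Call:
apply_moves(plan=[0.5,0,1.8,0,0.6,0,1.8,0,0.6,0,1.8,0,0.6,0,1.8,0,0.6,0,1.8,0,0.6,0,1.8,0,0,0,0,0])

```text
time_s: 18.7
ee_pos: [0.4508, 0.1386, 0.0369]
eef_rot: [3.139, -0.002, 1.224]
force: [3.2, 6.0, 7.3]
grip_width: 0.0323
grip_force: 35.0
```

Run:
```python
from h import *
c=camera("wrist");save(c,"w10");np.savez("w10.npz",**c);pitch2(c,0);prof(c,r0=182,st=6)
```

```text
blue 453 pitch 0.212 x [-30.3  -6.1] z at ends [65.3 70.5]
cop 381 pitch 0.211 x [-5.2 12.3] z at ends [70.6 74.4]
[(182, 39.3, 68.6), (188, 36.4, 68.5), (194, 33.2, 67.0), (200, 30.9, 69.5), (206, 28.5, 71.2), (212, 24.9, 68.7), (218, 22.4, 70.1), (224, 19.2, 69.5), (230, 15.8, 68.5), (236, 14.6, 73.3), (242, 11.8, 73.8), (248, 8.6, 73.2), (254, 5.2, 72.5), (260, 1.8, 71.9), (266, -1.5, 71.4), (272, -5.5, 69.9), (278, -8.3, 70.8), (284, -12.4, 69.3), (290, -15.8, 69.1), (296, -19.8, 68.1), (302, -23.6, 67.5), (308, -28.9, 64.7)]
```

View pics/w10.png

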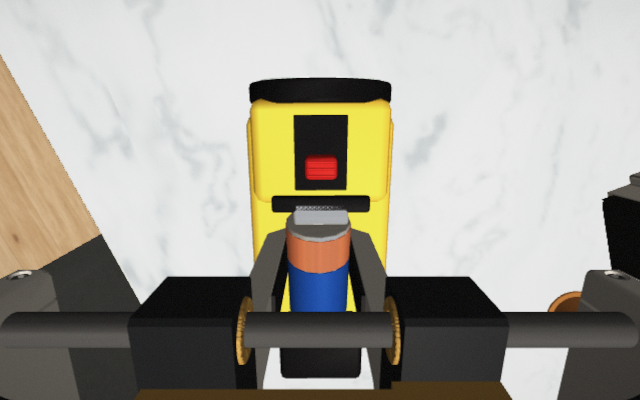

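The nose is now under the lip (lip front at (321,217)), with pitch about 0.21. I'll keep the spring a bit more compressed and tip the cell further.

Call:
apply_moves(plan=[-1,0,0.5,0,-0.8,0,1,0,0,0,1,0,0,0,1,0,0,0,1,0,0,0,0,0])

```text
time_s: 19.35
ee_pos: [0.4507, 0.1373, 0.0329]
eef_rot: [3.138, -0.003, 1.224]
force: [3.4, 9.4, 9.2]
grip_width: 0.0325
grip_force: 35.0
```

Run:
```python
from h import *
c=camera("wrist");save(c,"w11");np.savez("w11.npz",**c);pitch2(c,0);prof(c,r0=212,st=4)
```

```text
blue 534 pitch 0.11 x [-29.7  -3.1] z at ends [64.3 67.3]
cop 401 pitch 0.109 x [-1.8 15.4] z at ends [67.4 69.3]
[(212, 25.0, 69.5), (216, 23.4, 70.3), (220, 21.3, 69.9), (224, 19.3, 69.7), (228, 17.5, 70.1), (232, 14.9, 68.3), (236, 13.2, 69.1), (240, 11.5, 69.9), (244, 9.0, 68.5), (248, 7.0, 68.7), (252, 4.8, 68.2), (256, 2.7, 68.2), (260, 0.2, 67.2), (264, -1.8, 67.5), (268, -4.2, 66.9), (272, -6.6, 66.4), (276, -8.5, 66.8), (280, -10.9, 66.3), (284, -13.6, 65.5), (288, -15.4, 66.2), (292, -17.3, 66.7), (296, -20.5, 65.2), (300, -23.1, 64.6), (304, -25.2, 64.9), (308, -27.8, 64.4)]
```

Call:
apply_moves(plan=[-1.5,0,0,0,-1.5,0,0,0,0,0,1,0,0,0,1,0,0,0,0,0])

```text
time_s: 19.9
ee_pos: [0.4497, 0.1343, 0.0308]
eef_rot: [3.138, -0.003, 1.224]
force: [3.9, 8.8, 9.0]
grip_width: 0.0322
grip_force: 35.0
```

Run:
```python
from h import *
c=camera("wrist");save(c,"w12");np.savez("w12.npz",**c);pitch2(c,0);prof(c,r0=212,r1=260,st=4)
```

```text
blue 584 pitch 0.06 x [-31.6  -3.9] z at ends [63.9 65.5]
cop 412 pitch 0.057 x [-2.7 14.6] z at ends [65.5 66.5]
[(212, 22.9, 70.4), (216, 21.1, 70.7), (220, 17.1, 64.5), (224, 15.8, 66.3), (228, 13.6, 65.5), (232, 11.6, 65.6), (236, 9.6, 65.7), (240, 8.1, 66.8), (244, 5.8, 66.2), (248, 3.5, 65.6), (252, 1.8, 66.2), (256, -0.4, 66.0)]
```

Call:
apply_moves(plan=[-0.5,0,0.6,0,0,0,0.6,0,0,0,0,0])

```text
time_s: 20.25
ee_pos: [0.4498, 0.1341, 0.0302]
eef_rot: [3.138, -0.004, 1.224]
force: [1.2, 10.6, 17.5]
grip_width: 0.0319
grip_force: 39.3
```

Run:
```python
from h import *
c=camera("wrist");save(c,"w13");np.savez("w13.npz",**c);pitch2(c,0);prof(c,r0=212,r1=260,st=4)
```

```text
blue 601 pitch 0.045 x [-31.5  -3.2] z at ends [63.8 65. ]
cop 422 pitch 0.045 x [-2.4 15.3] z at ends [64.9 65.7]
[(212, 22.8, 70.4), (216, 20.9, 70.3), (220, 17.4, 65.3), (224, 15.6, 65.8), (228, 13.8, 66.1), (232, 11.6, 65.7), (236, 9.4, 65.0), (240, 7.5, 65.2), (244, 5.6, 65.7), (248, 3.1, 64.6), (252, 1.7, 65.9), (256, -1.0, 64.5)]
```

Call:
apply_moves(plan=[1,0,0,0,1,0,0,0,1,0,0,0,1,0,0,0,0,0,0,0])

```text
time_s: 20.8
ee_pos: [0.4502, 0.1356, 0.0301]
eef_rot: [3.139, 0.001, 1.224]
force: [-5.0, -12.0, 27.3]
grip_width: 0.0327
grip_force: 45.7
```

Run:
```python
from h import *
c=camera("wrist");save(c,"w14");np.savez("w14.npz",**c);pitch2(c,0);prof(c,r0=200,r1=260,st=4)
```

```text
blue 600 pitch 0.03 x [-29.6  -1.7] z at ends [63.9 64.8]
cop 416 pitch 0.048 x [-0.8 16.9] z at ends [64.7 65.6]
[(200, 30.3, 70.8), (204, 28.0, 69.1), (208, 26.3, 69.8), (212, 24.8, 70.7), (216, 23.1, 71.3), (220, 20.7, 69.6), (224, 17.7, 66.5), (228, 15.3, 65.2), (232, 13.5, 65.8), (236, 11.2, 65.0), (240, 8.8, 64.2), (244, 7.2, 65.2), (248, 5.1, 64.9), (252, 2.8, 64.4), (256, 1.0, 65.0)]
```

Call:
apply_moves(plan=[0,0,-0.4,0,0,0,-0.4,0,0,0,0,0])

```text
time_s: 21.15
ee_pos: [0.4503, 0.1362, 0.0303]
eef_rot: [3.139, -0.0, 1.224]
force: [0.9, -5.3, 12.1]
grip_width: 0.032
grip_force: 39.9
```

Run:
```python
from h import *
c=camera("wrist");np.savez("w15.npz",**c);pitch2(c,0);prof(c,r0=208,r1=244,st=3)
```

```text
blue 592 pitch 0.039 x [-29.4  -1.2] z at ends [63.8 64.9]
cop 435 pitch 0.043 x [-0.3 17.5] z at ends [64.9 65.7]
[(208, 27.0, 70.5), (211, 25.7, 70.8), (214, 24.5, 71.3), (217, 22.8, 70.3), (220, 21.7, 71.2), (223, 20.2, 70.9), (226, 17.0, 65.9), (229, 15.5, 65.9), (232, 14.0, 65.9), (235, 12.2, 65.2), (238, 10.4, 64.3), (241, 9.3, 65.3)]
```

Call:
apply_moves(plan=[0.8,0,0,0,0.8,0,0,0,0.8,0,0,0,0,0,0,0])

```text
time_s: 21.6
ee_pos: [0.451, 0.1383, 0.0302]
eef_rot: [3.139, 0.0, 1.224]
force: [0.2, -6.4, 13.9]
grip_width: 0.032
grip_force: 39.8
```

Run:
```python
from h import *
c=camera("wrist");np.savez("w16.npz",**c);pitch2(c,0);prof(c,r0=208,r1=244,st=3)
```

```text
blue 600 pitch 0.043 x [-27.1   1.1] z at ends [63.8 65. ]
cop 381 pitch 0.05 x [ 2.1 17.2] z at ends [64.9 65.6]
[(208, 29.1, 70.0), (211, 27.9, 70.5), (214, 26.5, 70.5), (217, 25.2, 70.9), (220, 23.6, 70.1), (223, 22.2, 70.2), (226, 21.0, 70.8), (229, 19.3, 70.1), (232, 16.2, 65.6), (235, 14.8, 66.0), (238, 13.1, 65.4), (241, 11.5, 65.1)]
```

The can's front edge is now under the lip. A bit more forward, then release.

Call:
apply_moves(plan=[0.8,0,0,0,0.5,0,-0.3,0,0,0,0,0], squeeze=10)

```text
time_s: 21.95
ee_pos: [0.4511, 0.1388, 0.0302]
eef_rot: [3.14, 0.002, 1.224]
force: [-1.2, -13.6, 11.9]
grip_width: 0.0323
grip_force: 16.6
```

Call:
apply_moves(plan=[0,0,-0.5,0,0,0,0,0,0,0,0,0,0,0,0,0,0,0,0,0,0,0,0,0], hand=0.35)

```text
time_s: 22.55
ee_pos: [0.4506, 0.1403, 0.0303]
eef_rot: [3.141, -0.0, 1.224]
force: [1.2, 0.5, 5.6]
grip_width: 0.0635
grip_force: 2.8
```

Call:
apply_moves(plan=[0,0,-10,0,0,0,-25,0,0,0,-25,0,0,0,-25,0,0,0,-15,0,0,0,0,0])

```text
time_s: 23.15
ee_pos: [0.4511, 0.1404, 0.1321]
eef_rot: [3.139, -0.002, 1.224]
force: [0.1, -0.4, -0.4]
grip_width: 0.0636
grip_force: 0.0
```

Run:
```python
from h import *
c=camera("wrist");np.savez("w17.npz",**c)
save(c,"w17")
cen=np.array([450.7,142.5]);d=np.array([np.cos(1.224),np.sin(1.224)]);y=np.array([-d[1],d[0]])
P=cloud(c);M=masks(c);L=np.dstack([(P[...,:2]*1000-cen)@d,(P[...,:2]*1000-cen)@y,P[...,2]*1000])
for n in("blue","cop","red"):
    q=L[M[n]&(L[...,2]>40)&(L[...,2]<100)&(np.abs(L[...,0])<90)&(np.abs(L[...,1])<30)];print(n,len(q),np.percentile(q,[2,50,98],axis=0).round(1).tolist() if len(q) else 0)
pitch2(c,0);print(monitor.get_obs()["ee_pos"])
k=(L[...,2]>55)&(L[...,2]<68)&(np.abs(L[...,1])<4)&(L[...,0]>-52)&(L[...,0]<18.5);print(np.percentile(L[k][:,0],[1,99]))
```

```text
blue 1550 [[-33.3, -15.4, 54.0], [-15.8, -0.0, 62.6], [0.9, 14.5, 65.4]]
cop 770 [[2.6, -15.8, 53.9], [10.4, 0.0, 63.4], [18.2, 15.1, 66.2]]
red 287 [[42.4, -7.8, 75.0], [47.5, -1.4, 79.1], [52.1, 5.6, 80.7]]
blue 285 pitch 0.039 x [-33.8   1.1] z at ends [63.7 65. ]
cop 132 pitch 0.041 x [ 2.4 17.9] z at ends [64.8 65.5]
[0.45051308 0.14026831 0.1306162 ]
[-36.75744919  17.71341497]
```

View pics/w17.png

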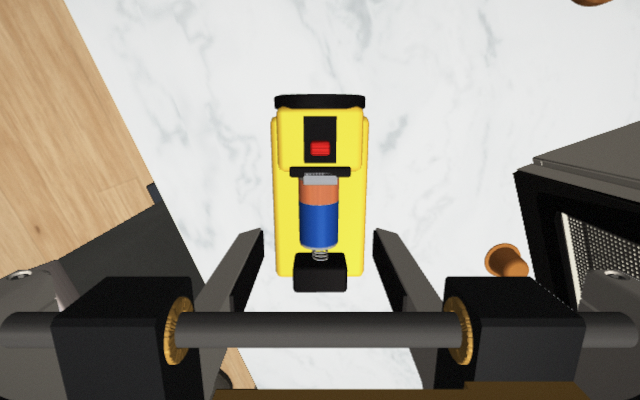

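The cell sits in the bay: blue part at (319,222), front edge under the lip (321,180), spring disc behind it (320,252). It is about 0.04 rad nose-up, so I'll press the nose end down gently with shut fingers.

Call:
apply_moves(plan=[3,0,0,0,3,0,0,0,3,0,0,0,0,0,0,0,0,0,0,0,0,0,0,0,0,0,20,0,0,0,20,0,0,0,18,0,0,0,4,0,0,0,0,0], hand=-1)

```text
time_s: 24.3
ee_pos: [0.4534, 0.1485, 0.068]
eef_rot: [-3.141, 0.0, 1.224]
force: [0.1, -0.1, -0.3]
grip_width: 0.0004
grip_force: 0.0
```

Call:
apply_moves(plan=[0,0,1.5,0,0,0,1.5,0,0,0,1.2,0,0,0,0,0])

```text
time_s: 24.7
ee_pos: [0.4539, 0.1488, 0.0643]
eef_rot: [3.141, -0.001, 1.224]
force: [0.3, 0.4, 2.0]
grip_width: 0.0003
grip_force: 0.8
```

Call:
apply_moves(plan=[0,0,0.8,0,0,0,0.8,0,0,0,0.5,0,0,0,0,0])

```text
time_s: 25.1
ee_pos: [0.4544, 0.1491, 0.0631]
eef_rot: [3.14, -0.002, 1.224]
force: [-2.3, 3.3, 14.6]
grip_width: 0.0004
grip_force: 7.1
```

Call:
apply_moves(plan=[0,0,-5,0,0,0,-12,0,5,0,0,0,8,0,0,0,8,0,0,0,0,0,0,0,0,0,5,0,0,0,2.5,0,0,0,0,0])

```text
time_s: 26.0
ee_pos: [0.4603, 0.1682, 0.0707]
eef_rot: [-3.141, 0.001, 1.224]
force: [-0.5, -0.0, 0.7]
grip_width: 0.0004
grip_force: 0.0
```

Call:
apply_moves(plan=[2,0,0,0,2,0,0,0,2,0,0,0,2,0,0,0,2,0,0,0,2,0,0,0,2,0,0,0,0,0,0,0])

```text
time_s: 26.8
ee_pos: [0.4655, 0.1818, 0.0713]
eef_rot: [-3.142, -0.0, 1.224]
force: [-0.9, -0.1, -0.1]
grip_width: 0.0009
grip_force: 0.0
```

Call:
apply_moves(plan=[2,0,0,0,2,0,0,0,1,0,0,0,0,0,0,0])

```text
time_s: 27.2
ee_pos: [0.4665, 0.1848, 0.0712]
eef_rot: [-3.141, 0.004, 1.224]
force: [-5.8, -16.2, 6.6]
grip_width: 0.0003
grip_force: 8.1
```

Run:
```python
from h import *
c=camera("wrist");np.savez("w18.npz",**c);save(c,"w18")
cen=np.array([450.7,142.5]);d=np.array([np.cos(1.224),np.sin(1.224)]);y=np.array([-d[1],d[0]])
P=cloud(c);M=masks(c);L=np.dstack([(P[...,:2]*1000-cen)@d,(P[...,:2]*1000-cen)@y,P[...,2]*1000])
for n in("blue","cop","red"):
    q=L[M[n]&(L[...,2]>40)&(L[...,2]<100)&(np.abs(L[...,0])<90)&(np.abs(L[...,1])<30)];print(n,len(q),np.percentile(q,[2,50,98],axis=0).round(1).tolist() if len(q) else 0)
```

```text
blue 21 [[-5.9, 0.6, 63.1], [-2.4, 0.6, 63.8], [1.6, 1.2, 64.3]]
cop 25 [[-53.1, 0.6, 53.2], [5.0, 1.2, 63.6], [9.7, 3.8, 64.4]]
red 440 [[55.1, -8.7, 69.0], [60.1, -1.4, 79.1], [64.4, 5.5, 80.7]]
```

View pics/w18.png

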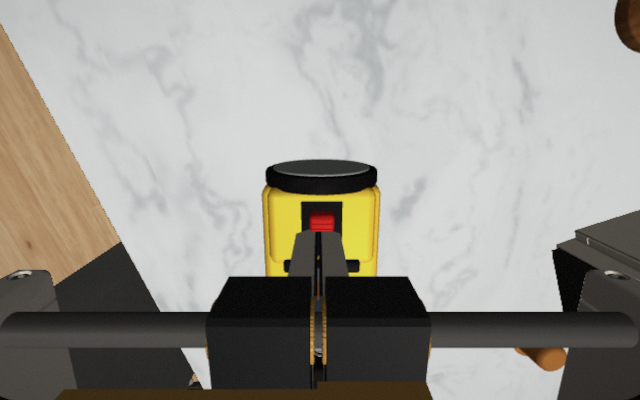

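The knob (322,222) is at the end of its slot towards the lens, and the force shows the end stop. I'll back off, lift and check.

Call:
apply_moves(plan=[-3,0,0,0,-4,0,0,0,0,0,-15,0,-5,0,-30,0,-10,0,-35,0,-10,0,-25,0,-5,0,-10,0,0,0,0,0])

```text
time_s: 28.05
ee_pos: [0.4549, 0.1513, 0.1871]
eef_rot: [3.14, -0.001, 1.223]
force: [0.3, 0.3, -0.3]
grip_width: 0.0001
grip_force: 0.0
```

Run:
```python
from h import *
c=camera("wrist");save(c,"w19")
cen=np.array([450.7,142.5]);d=np.array([np.cos(1.224),np.sin(1.224)]);y=np.array([-d[1],d[0]])
P=cloud(c);M=masks(c);L=np.dstack([(P[...,:2]*1000-cen)@d,(P[...,:2]*1000-cen)@y,P[...,2]*1000])
for n in("blue","cop","red"):
    q=L[M[n]&(L[...,2]>40)&(L[...,2]<100)&(np.abs(L[...,0])<90)&(np.abs(L[...,1])<30)];print(n,len(q),np.percentile(q,[2,50,98],axis=0).round(1).tolist() if len(q) else 0)
pitch2(c,0);o=monitor.get_obs();print(o["ee_pos"],o["force"],o["time_s"])
```

```text
blue 913 [[-28.5, -15.6, 53.5], [-12.6, -0.8, 61.9], [1.2, 14.2, 64.7]]
cop 471 [[3.0, -15.4, 53.5], [10.0, 0.2, 62.0], [19.0, 14.7, 65.0]]
red 188 [[54.6, -7.7, 75.0], [59.4, -1.1, 79.1], [64.0, 5.3, 80.7]]
blue 170 pitch -0.011 x [-27.5   1.2] z at ends [64.  63.7]
cop 87 pitch 0.043 x [ 3.  16.9] z at ends [63.6 64.2]
[0.45451756 0.15147431 0.18582179] [-0.65979167 -0.04837413 -0.41789699] 28.1
```

View pics/w19.png

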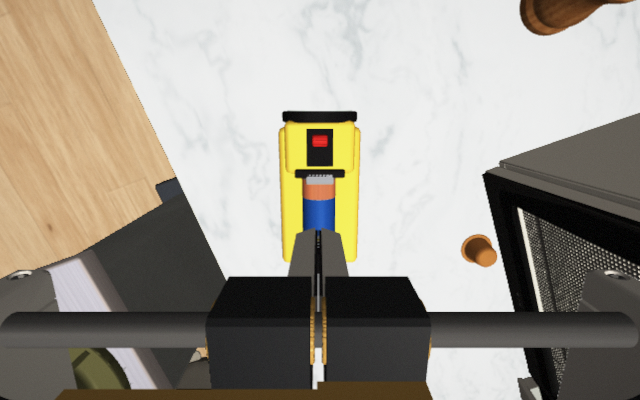

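The cell lies flat under the lip (320,190), and the knob (320,141) is at the lens end. The capsule (480,250) stands where it was.

```bash
python3 -c "
from station import ctrl
print(ctrl.hand_in())"
```

```text
the job is handed in; nothing more can be done
None
```

The cell lies flat in the bay under the lip, held by the spring, and the switch is slid to its stop towards the lens; I handed the job in at about 28 s.

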